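Close the leak-test chamber's raised hatch with the hook pole

TASK

Take the hook pole from its rest, slip its hook sideways into the eye on the raised hatch of the test chamber, and with the hook in the eye swing the hatch steadily all the way down until it hangs upright, shut. Still with the hook in the eye, press the shut hatch onto its rubber seal with a steady push of about 10 N for a good second, never pushing or pulling harder than about 20 N; then unhook, leave the hatch shut, and lay the pole back in the notches of its rest. Touch the hatch only with the pole, and leave the other things on the bench where they are.

Things in the scene. Friction and masses are not known exactly. Their poses are not given: they have to be found in the camera images.
- pole_mid (a point): Centre of the loose hook pole's black handle, where to grip it: 18 x 18 mm section, from 105 mm behind to 75 mm ahead of this point along the pole's x axis (x points to the hook end, z up). An 8 mm steel rod goes on to 130 mm ahead and bends there at a right angle into a level peg along the pole's +y; the peg's tip is 38 mm from the rod's centre line. 160 g.
- hook (a point): The point on the centre line of the pole's peg, 20 mm from the rod's centre line and 18 mm short of the peg's tip, that should sit in the middle of the eye. It lies 130 mm ahead (+x) and 20 mm to the side (+y) of pole_mid, with the same axes.
- rest_mid (a point): Where pole_mid lies when the pole is in its fixed rest, 55 mm above the bench; x runs along the pole to its hook end. A 200 x 70 mm baseplate carries two saddles 12 mm thick, 58 mm ahead of and 85 mm behind this point, each with a notch open at the top, 28 mm wide, seat 46 mm and cheeks 58 mm above the bench. The pole starts here; fingers fit between the saddles.
- eye (a point): Centre of the steel ring eye (inside diameter 20 mm, outside 30 mm, wire 5 mm) on the middle of the hatch's free edge, 145 mm from the hinge line. Its y axis is the ring's axis, parallel to the hinge. With the pole level and its x axis along the hinge's x, the peg slides in along +y; the ring then turns freely about the peg as the hatch swings.
- hinge (a point): Middle of the hatch's hinge line at the top front edge of the fixed test chamber, 300 mm above the bench; x points level into the chamber, y along the hinge line, z up. The chamber stands from 8 to 210 mm behind the hinge along x, 240 mm wide, up to 335 mm high, clear-sided, with a gear casing inside.
- hatch (a joint): Hatch angle, rad: 0 raised level, sticking out to -x of the hinge; 1.57 hanging straight down, shut, on a rubber seal that gives only a millimetre or two under a push. The eye is at hinge + 145 mm x (-cos, 0, -sin) in the hinge's axes. Aluminium panel, about 220 g, 210 mm wide, 8 mm thick, from 8 to 123 mm off the hinge line. A stiff hinge keeps it where it is left; 1 to 4 N at the eye moves it.
- sleeve_mid (a point): Centre of a turned aluminium sleeve with a flange foot, 76 mm in diameter, 60 mm high, loose; leave alone.
- plug_mid (a point): Centre of a stepped steel plug, 40 mm in diameter, 55 mm high, loose; leave alone.
Things that resemble listed ones, but are neither listed nor needed, are in the scene too. Of the things shaped like the part that bears pole_mid, the black one is meant. Of the things that look like the part that bears rest_mid, the smaller one is meant.

How it is judged:
On the way, in this order (a step that is already met when the one before it is completed fails the run):
1. the pole's peg is in the eye of the raised hatch (distance between hook and eye below 0.018 m and value of joint hatch below 0.6 rad), for 0.1 s.
2. the hatch is half-way down with the peg in its eye (distance between hook and eye below 0.018 m and value of joint hatch between 0.7 and 1.2 rad), for 0.05 s.
3. the shut hatch is pressed on its seal with 6 to 15 N by the peg in its eye, for 0.8 s (distance between hook and eye below 0.018 m and value of joint hatch above 1.55 rad and contact force between pole and hatch between 6 and 15 N), for 0.8 s.
At the end, for the whole second after the job is handed in: The hatch hangs shut and still (within 0.07 rad of straight down); the pole lies at rest in both notches of its rest, its middle within 25 mm of the rest's and level with it to 6 mm; the sleeve and plug are within 20 mm of where they stood (value of joint hatch above 1.5 rad and velocity of joint hatch below 0.05 rad/s and horizontal distance between pole_mid and rest_mid below 0.025 m and z of pole_mid in the frame of rest_mid between -0.006 and 0.006 m and angle between the x axis of pole_mid and the x axis of rest_mid, either way round below 0.15 rad and linear speed of pole below 0.03 m/s and distance of each of sleeve_mid, plug_mid from where it was at the start of the episode below 0.02 m); the robot touches nothing.
It fails at once if the pole pushes or pulls the hatch with more than 25 N (contact force between pole and hatch above 25 N).
It fails at once if the hatch swings faster than 2 rad/s (slammed) (velocity of joint hatch above 2 rad/s).
It fails at once if the arm or fingers touch the hatch (contact force between any of the arm, the fingers and hatch above 1 N).
It fails at once if the sleeve or the plug is knocked away or over (distance of any of sleeve_mid, plug_mid from where it was at the start of the episode above 0.02 m or angle between any of sleeve_mid, plug_mid's own z axis and vertical above 0.3 rad).
It also fails if it takes over 64 s, if anything falls off the work surface, if the arm or the gripper's body presses on something with over 40 N, if the wrist force passes 120 N, or if a joint passes its speed limit or range.

ROBOT

A 6-joint arm with a two-finger parallel gripper is mounted at the origin on the work surface. World frame = base frame: x ahead of the robot, y to its left, z up, the work surface at z = 0. Lengths are in m, angles in rad, forces in N, time in s.
With the tool pointing down it reaches from about 0.35 to 0.85 m from the base axis. Payload 8.1 kg.
Tool frame: the origin (TCP) lies on the mounting face of the last link; the fingertips stand 186 mm ahead of it and the grasp point (between the pads) lies 167 mm ahead of it; z points along the fingers, y is the line along which they close (so a half turn about z gives the same grasp; the last joint's range is limited). The gripper opens to 93 mm and grips with 3 to 60 N. Pads are 15 mm wide; open, the fingers measure 128 mm over their backs; the gripper's body (75 mm by 188 mm) begins 65 mm behind the grasp point.
Start: joints at [-1.329, 0.13, 1.488, -0, 1.523, -0.085], TCP at [0.193, -0.568, 0.405] pointing down, gripper open.
Joint ranges: [-2.96, 2.96], [-0.89, 2.26], [0.02, 2.5], [-1.34, 4.48], [0, 2.73], [-2.66, 2.66]. Speed limits (rad/s): [2.39, 2.39, 2.79, 3.14, 3.14, 3.14].

INTERFACE

Orientations are given as a rotation vector (axis times angle).
In Python, from plant import * gives the robot as it stands. The module is installed in compiled form; this text tells all that it offers.
- The arm moves only by the tool arm_command, never from a script. Its argument "increments" is a list of rows, each a list of 6 numbers: the shift along the tool's x, y, z in units of 0.2 m (1.0 is 0.2 m), then the turn, a rotation vector about the tool's x, y, z in units of pi rad (1.0 is pi rad). A call has exactly 5 rows; each row is the pose to reach, as a shift and turn from the pose commanded when the call began, along the tool's axes at that moment, turning the shorter way round; what a row does not reach only later rows make up. A row lasts 1/8 s, in which the tool goes at most 62.5 mm and 10.7 degrees, less where a joint would pass 70% of its speed; a pose out of reach is approached as far as the arm can. A call with a number of a shift or a turn outside -1 to 1 is refused whole. A call with a gripper value outside its range is refused whole. "fingers" is the closure, from -1 (fully open) to 1 (shut), set as the call begins (left out, the last holds). The fingers move at their own pace and stop on an object; "force" is the grip in N (left out, the last holds). Time passes only in rows, so rows that repeat a pose let the fingers close, or fill a call up. It gives the time, the measured TCP pose, the force, the opening and the grip force at its end, in the units of the state.
- read_state(): the state, without advancing time (a new reading comes with each control period).
- read_camera(name): name is "scene" or "side" or "wrist"; returns a dict with "image" (384x512x3 uint8, red, green, blue), "fx", "fy", "cx", "cy" (pixels), "k1" (the pictures are not rectified: a ray, as slopes to the right and down, at radius r is drawn at 1 + k1 r^2 times it, then the intrinsics apply), "T" (4x4, takes a point from camera to world coordinates). Camera axes: x right, y down, z forward; pixel columns grow to the right and rows downward; lengths in m; the calibration is good to about 2 mm. A picture is of the moment at which its call begins. There is no depth.
- close_job(): hands the job in; it is judged then, once.
The state is a dict: "t": time; "q": joint angles; "dq": joint speeds; "joint_torque": joint torques, N m; "tool_pos": TCP position; "orientation": TCP orientation; "force": force on the tool from outside, world axes, zero at the start; "wrist_torque": the same for the moment, N m; "opening": finger opening in m; "gripper_force": force on a finger pad.
Only numpy, scipy, OpenCV 4.12 (cv2) and the standard library are available. Lean on these libraries where they do the work, as an engineer would, in place of code of your own. Each camera call takes 0.05 s, during which the arm holds its last target. There are 200 camera calls.

## Working session

There is one attempt and no reset: what is moved stays moved. The work goes in short steps, Python scripts to look and compute and a tool call to move; the robot and the scene stay as the last step left them, time stands still between calls to the robot, and variables do not carry over. Pictures are saved under pics/ and viewed, at most 10 in all, crops included, and the job is handed in when it is done.

Besides the shell and the picture viewer there is one more tool, called as name([rows], argument=value, ...), one row to a line, values as JSON. arm_command: Moves the arm, as the interface text tells. Shifts and turns lie within -1 to 1; 1 stands for 0.2 m of shift or pi rad of turn. Its arguments: {"type":"object","properties":{"increments":{"type":"array","items":{"type":"array","items":{"type":"number","minimum":-1,"maximum":1}}},"fingers":{"type":"number"},"force":{"type":"number"}},"required":["increments"]}

```bash
mkdir -p pics; cat > h.py <<'E'
from plant import *
import numpy as np, cv2
from scipy.spatial.transform import Rotation as R
def cam(n): return read_camera(n)
def save(n,f):
    c=cam(n); cv2.imwrite('pics/'+f,c['image'][:,:,::-1]); np.save('pics/'+f+'.npy',c,allow_pickle=True); return c
def load(f): return np.load('pics/'+f+'.npy',allow_pickle=True).item()
def ray(c,u,v):
    K=np.array([[c['fx'],0,c['cx']],[0,c['fy'],c['cy']],[0,0,1.]])
    a=cv2.undistortPoints(np.array([[[u,v]]],float),K,np.array([c['k1'],0,0,0.]))[0,0]
    # cv2: distorted=x(1+k1 r^2): same model
    T=c['T']; d=T[:3,:3]@np.array([a[0],a[1],1]); return T[:3,3],d/np.linalg.norm(d)
def onz(c,u,v,z):
    o,d=ray(c,u,v); return o+d*(z-o[2])/d[2]
def tri(obs):
    A=np.zeros((3,3));b=np.zeros(3);L=[]
    for c,u,v in obs:
        o,d=ray(c,u,v);P=np.eye(3)-np.outer(d,d);A+=P;b+=P@o;L.append((o,P))
    x=np.linalg.solve(A,b); return x,[np.linalg.norm(P@(x-o)) for o,P in L]
def proj(c,p):
    T=np.linalg.inv(c['T']);q=T[:3,:3]@np.asarray(p,float)+T[:3,3];x,y=q[0]/q[2],q[1]/q[2];s=1+c['k1']*(x*x+y*y)
    return np.array([c['fx']*x*s+c['cx'],c['fy']*y*s+c['cy']])
E
python3 - <<'E'
from h import *
a=save('scene','a.png');b=save('side','b.png')
cv2.imwrite('pics/ab.png',np.hstack([cv2.imread('pics/a.png'),cv2.imread('pics/b.png')])[:,:])
for c in(a,b): print(c['T'].round(3).tolist(),c['fx'],c['k1'])
s=read_state();print(s)
E
```

```text
[[0.851, 0.433, -0.297, 0.868], [0.525, -0.696, 0.489, -0.479], [0.005, -0.572, -0.82, 1.327], [0.0, 0.0, 0.0, 1.0]] 469.7926022399954 -0.10725359521374435
[[-0.994, -0.073, 0.076, 0.387], [-0.106, 0.708, -0.698, 1.047], [-0.003, -0.703, -0.712, 1.051], [0.0, 0.0, 0.0, 1.0]] 484.8335473235911 -0.07568384713410847
{'t': 0.1, 'q': array([-1.32937688e+00,  1.31051824e-01,  1.48920325e+00, -1.40221744e-05,
        1.52299110e+00, -8.53930115e-02]), 'dq': array([-5.78906526e-04, -2.61989618e-03, -2.64167149e-03, -3.58052074e-05,
        6.04127847e-04, -6.94793093e-04]), 'joint_torque': array([ 5.11291892e-04, -5.61339855e+01, -4.93096447e+01,  7.69961276e-02,
        2.91023590e-02, -5.63705055e-05]), 'tool_pos': array([ 0.19258612, -0.56802355,  0.40379424]), 'orientation': array([-3.09811750e+00, -5.10807348e-01,  2.24236808e-04]), 'force': array([-0.17350499,  0.00079345,  0.40499818]), 'wrist_torque': array([ 0.01085785,  0.01983842, -0.02252369]), 'gripper_force': 0.0, 'opening': 0.09294901570628131}
```

View pics/a.png

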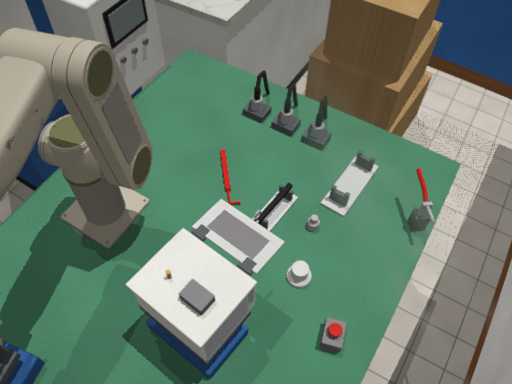

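View pics/b.png

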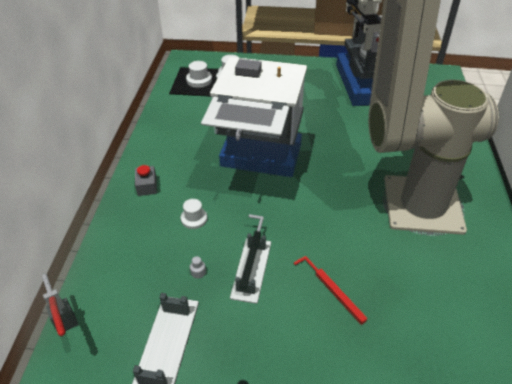

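The black pole lies in the small rest (scene 275,203; side 252,265). The red pole (scene 228,178; side 335,290), the red-handled tool (scene 422,185; side 55,310) and the big empty rest (scene 350,182; side 165,340) are lookalikes: the pole meant is black and the rest meant is smaller. The raised hatch is at scene (240,235), side (243,115). I'll confirm this in an enlarged crop.

```bash
python3 - <<'E'
import cv2,numpy as np
a=cv2.imread('pics/a.png')[165:285,180:310];b=cv2.imread('pics/b.png')[60:310,190:320]
A=cv2.resize(a,(390,360),interpolation=cv2.INTER_CUBIC);
A=cv2.resize(a,None,fx=4,fy=4,interpolation=cv2.INTER_CUBIC)[:, :]
B=cv2.resize(b,None,fx=2.0,fy=2.0,interpolation=cv2.INTER_CUBIC)
o=np.zeros((500,790,3),np.uint8);o[:480,:520]=A;o[:500,525:785]=B
cv2.imwrite('pics/c.png',o)
E
```

```text
(no output)
```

View pics/c.png

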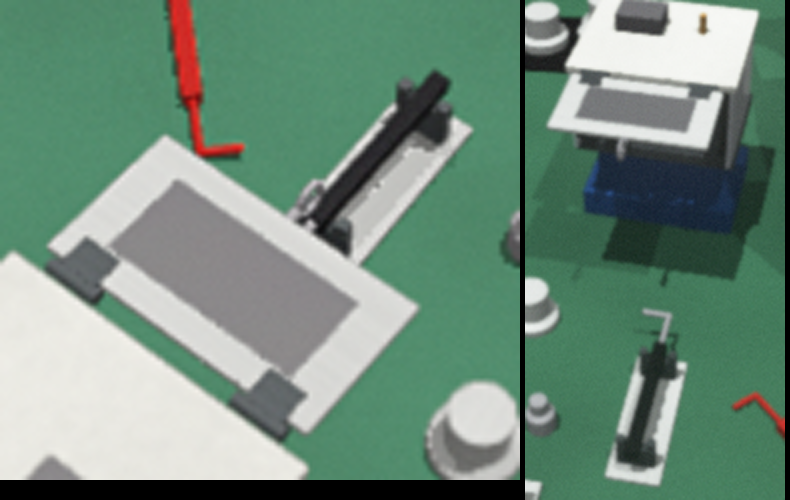

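Confirmed. In the crop the black pole sits in the small rest with its peg pointing left (side view), and the eye is on the hatch's free edge at about scene (257,215), side (238,134). Next come coarse numbers.

```bash
cat > m.py <<'E'
from h import *
a=load('a.png');b=load('b.png')
f=lambda x,y:(a,180+x/4-.4,165+y/4-.4)
g=lambda x,y:(b,190+(x-525)/2-.25,60+y/2-.25)
C=[f(165,137),f(418,307),f(302,432),f(50,247)]
P=[onz(*c,.304) for c in C]
for p in P: print(p.round(4))
print('w',np.linalg.norm(P[0]-P[1]),np.linalg.norm(P[3]-P[2]),np.linalg.norm(P[0]-P[3]))
y=(P[1]-P[0]);y/=np.linalg.norm(y)
x=((P[2]+P[3])-(P[0]+P[1]));x/=np.linalg.norm(x);print('x',x,'y',y,x@y)
print('hinge',(P[2]+P[3])/2+.008*x,'eye',(P[0]+P[1])/2-.022*x)
print('eye tri',tri([f(310,200),g(622,148)]))
# side corners free edge
Q=[onz(*g(549,127),.304),onz(*g(712,147),.304)];print(Q)
# handle ends top face z=.064
for n,h in(('hookend',f(318,218)),('back',f(438,78)),('hookend s',g(660,350)),('back s',g(637,463))):print(n,onz(*h,.064))
print('elbow',tri([g(669,315)])[0] if 0 else onz(*g(669,315),.055),'tip',onz(*g(645,311),.055))
print('plates',[onz(*g(*t),.004).round(4) for t in((686,362),(658,484),(606,474))])
print('sleeve',onz(*g(537,283),.06),'plug',onz(*g(540,397),.055))
E
python3 m.py
```

```text
[0.4365 0.0809 0.304 ]
[0.6416 0.0572 0.304 ]
[ 0.6247 -0.0539  0.304 ]
[ 0.4215 -0.0284  0.304 ]
w 0.20652123159462346 0.20481794649407395 0.11032383828206195
x [-0.14318483 -0.98969597  0.        ] y [ 0.99338103 -0.11486571  0.        ] -0.028554969490442113
hinge [ 0.52195726 -0.04907337  0.304     ] eye [0.54219483 0.09080904 0.304     ]
eye tri (array([0.53862507, 0.09460959, 0.29388926]), [np.float64(0.0016101448802009286), np.float64(0.0016101448802011095)])
[array([0.63337133, 0.07322101, 0.304     ]), array([0.42433869, 0.09316563, 0.304     ])]
hookend [0.48147005 0.21146755 0.064     ]
back [0.49549186 0.38233788 0.064     ]
hookend s [0.47572808 0.22541789 0.064     ]
back s [0.48459725 0.40380019 0.064     ]
elbow [0.47079157 0.15408484 0.055     ] tip [0.50463313 0.15010043 0.055     ]
plates [array([0.4429, 0.1933, 0.004 ]), array([0.4607, 0.3928, 0.004 ]), array([0.5274, 0.3851, 0.004 ])]
sleeve [0.66291794 0.11720474 0.06      ] plug [0.62132124 0.31201897 0.055     ]
```

```bash
cat >> h.py <<'E'
def down(yaw):  # tool pointing down, tool x at yaw
    c,s=np.cos(yaw),np.sin(yaw); return np.array([[c,s,0],[s,-c,0],[0,0,-1.]])
def inc(p,yaw=None,Rt=None):
    s=read_state();R0=R.from_rotvec(s['orientation']).as_matrix()
    Rt=R0 if (yaw is None and Rt is None) else (down(yaw) if Rt is None else Rt)
    d=R0.T@(np.asarray(p)-s['tool_pos']);r=R.from_matrix(R0.T@Rt).as_rotvec()
    print('pos',s['tool_pos'].round(4),'inc',(d/.2).round(4).tolist(),(r/np.pi).round(4).tolist())
E
python3 - <<'E'
from h import *
inc([.193,-.568,.60]); 
inc([.42,-.25,.60],np.radians(50)); inc([.49,.3,.60],np.radians(86.5))
E
```

```text
pos [ 0.1926 -0.568   0.4038] inc [0.0021, -0.0011, -0.981] [0.0, 0.0, 0.0]
pos [ 0.1926 -0.568   0.4038] inc [1.5875, -1.1425, -0.9789] [-0.0005, -0.0002, -0.1737]
pos [ 0.1926 -0.568   0.4038] inc [2.8018, -3.6346, -0.9747] [-0.0004, -0.0003, -0.3765]
```

arm_command([
  [0,0,-0.25,0,0,0],
  [0,0,-0.5,0,0,0],
  [0.2,0,-0.75,0,0,-0.05],
  [0.4,-0.2,-0.95,0,0,-0.1],
  [0.6,-0.4,-0.98,0,0,-0.15],
], fingers=-1)

```text
t: 0.72
tool_pos: [0.2804, -0.4544, 0.6029]
orientation: [2.889, 1.225, 0.0]
force: [1.2, 0.2, 0.2]
opening: 0.0929
gripper_force: 0.0
```

```bash
python3 - <<'E'
from h import *
print(read_state()['t'])
inc([.42,-.2,.60],np.radians(60));inc([.49,.3,.60],np.radians(86.5))
E
```

```text
0.725
pos [ 0.2804 -0.4544  0.6029] inc [1.3997, -0.3826, 0.0117] [0.0009, 0.0004, -0.078]
pos [ 0.2804 -0.4544  0.6029] inc [3.4402, -1.8689, 0.0052] [0.0008, 0.0006, -0.2252]
```

arm_command([
  [0.25,-0.08,0,0,0,-0.02],
  [0.5,-0.15,0,0,0,-0.04],
  [0.75,-0.22,0,0,0,-0.06],
  [0.95,-0.28,0,0,0,-0.08],
  [1.0,-0.3,0,0,0,-0.1],
])

```text
t: 1.35
tool_pos: [0.3775, -0.268, 0.6004]
orientation: [-2.664, -1.665, -0.001]
force: [-1.0, -0.5, -0.3]
opening: 0.0927
gripper_force: 0.0
```

```bash
python3 - <<'E'
from h import *
inc([.49,.3,.60],np.radians(86.5))
E
```

```text
pos [ 0.3775 -0.268   0.6004] inc [2.7996, -0.7387, 0.0035] [0.0, -0.0001, -0.1249]
```

arm_command([
  [0.25,-0.06,0,0,0,-0.02],
  [0.5,-0.12,0,0,0,-0.04],
  [0.75,-0.18,0,0,0,-0.06],
  [0.95,-0.24,0,0,0,-0.08],
  [1.0,-0.26,0,0,0,-0.1],
])

```text
t: 1.98
tool_pos: [0.4186, -0.0656, 0.6003]
orientation: [-2.37, -2.061, -0.0]
force: [0.1, -0.9, 0.1]
opening: 0.0929
gripper_force: 0.0
```

arm_command([
  [0.25,-0.03,0,0,0,0],
  [0.5,-0.06,0,0,0,0],
  [0.75,-0.1,0,0,0,-0.01],
  [0.95,-0.12,0,0,0,-0.02],
  [1.0,-0.13,0,0,0,-0.025],
])

```text
t: 2.6
tool_pos: [0.4214, 0.1357, 0.5999]
orientation: [-2.289, -2.151, 0.001]
force: [0.6, -0.1, -0.0]
opening: 0.0931
gripper_force: 0.0
```

```bash
python3 - <<'E'
from h import *
inc([.49,.3,.42],np.radians(86.5))
E
```

```text
pos [0.4214 0.1357 0.5999] inc [0.8414, 0.2925, 0.8994] [-0.0004, 0.0, -0.0003]
```

arm_command([
  [0.2,0.1,0,0,0,0],
  [0.4,0.2,0.1,0,0,0],
  [0.6,0.29,0.15,0,0,0],
  [0.6,0.29,0.2,0,0,0],
  [0.6,0.29,0.2,0,0,0],
])

```text
t: 3.22
tool_pos: [0.4875, 0.2489, 0.5592]
orientation: [-2.294, -2.146, 0.004]
force: [0.4, 0.1, 0.3]
opening: 0.0928
gripper_force: 0.0
```

```bash
python3 - <<'E'
from h import *
c=save('wrist','w1.png');save('scene','a2.png');save('side','b2.png');print(c['T'].round(3).tolist(),c['fx'],c['k1'],read_state()['tool_pos'])
E
```

```text
[[0.998, -0.062, -0.022, 0.493], [-0.066, -0.951, -0.303, 0.333], [-0.002, 0.304, -0.953, 0.54], [0.0, 0.0, 0.0, 1.0]] 310.6941191367063 -0.04294609788781001 [0.48717268 0.24861218 0.56171869]
```

View pics/w1.png

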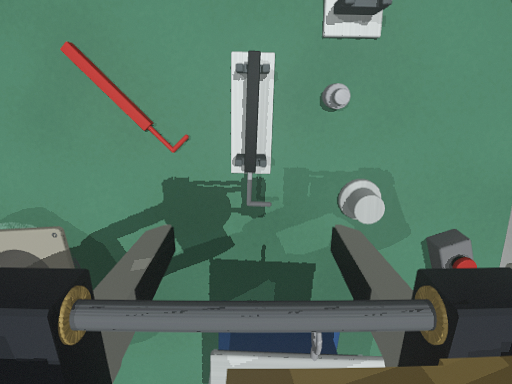

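The wrist view shows the black pole in its rest (handle from (254,52) to (250,172), elbow (250,204), peg tip (270,204)). The eye is at about (316,345), the plug at (337,96) and the sleeve at (365,205).

```bash
python3 - <<'E'
from h import *
c=load('w1.png');im=c['image'].astype(int);s=im.sum(2)
for v in (54,58,85,100,115,130,145,165,170):
    xs=[x for x in range(238,268) if s[v,x]<130]; print(v,xs[0] if xs else 0,xs[-1] if xs else 0,len(xs))
print('col250',s[40:56,254],s[164:182,250]); print('rod',s[185,240:262],s[195:212,258],s[204,240:276])
for n,u,v,z in(('back',254,51.5,.064),('front',250,172.5,.064),('elbow',250.5,204.5,.059),('tip',270.5,204,.059)):print(n,onz(c,u,v,z).round(4))
cr=cv2.resize(c['image'][325:384,200:400,::-1],None,fx=4,fy=4,interpolation=cv2.INTER_CUBIC)
cb=load('b2.png')['image'][100:210,190:320,::-1];cb=cv2.resize(cb,None,fx=3,fy=3,interpolation=cv2.INTER_CUBIC)
ca=load('a2.png')['image'][185:275,190:320,::-1];ca=cv2.resize(ca,None,fx=3,fy=3,interpolation=cv2.INTER_CUBIC)
o=np.zeros((570,800,3),np.uint8);o[:236]=cr;o[240:570,:390]=cb;o[240:510,400:790]=ca;cv2.imwrite('pics/e.png',o)
E
```

```text
54 0 0 0
58 0 0 0
85 0 0 0
100 0 0 0
115 0 0 0
130 0 0 0
145 0 0 0
165 255 255 1
170 0 0 0
col250 [341 338 336 345 344 348 348 346 349 340 264 172 216 211 209 212] [166 169 169 172 170 167 166 147 332 497 539 535 533 531 538 475 320 325]
rod [281 219 212 218 219 209 208 327 346 344 326 289 214 216 216 222 220 176
 177 171 172 203] [169 171 166 171 189 202 251 307 343 357 314 248 194 201 212 204 209] [342 201 199 207 199 206 229 340 342 340 355 354 356 360 352 357 356 358
 357 359 357 359 357 358 353 355 350 348 348 353 316 302 322 323 323 323]
back [0.497  0.3831 0.064 ]
front [0.4792 0.2058 0.064 ]
elbow [0.4762 0.1498 0.059 ]
tip [0.5092 0.1485 0.059 ]
```

View pics/e.png

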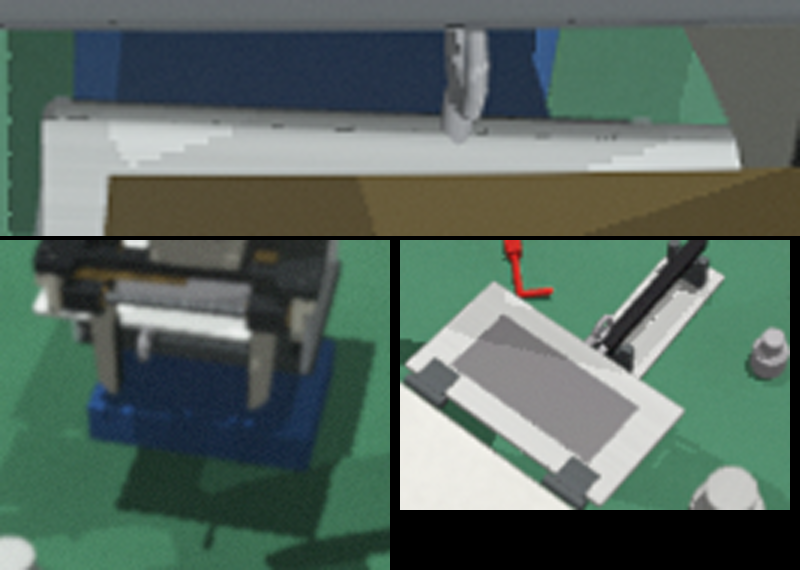

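```bash
cat >> m.py <<'E'
print('-----')
w=load('w1.png')
print('wrist eye@.3',onz(w,316.4,343.5,.3),'edge',onz(w,210.2,352.2,.304),onz(w,385,358.2,.304))
e=tri([f(310,200),g(622,148),(w,316.4,343.5)]);print('eye3',e)
inc([.4904,.3089,.30],1.4817)
E
python3 m.py|sed -n '/---/,$p'
```

```text
-----
wrist eye@.3 [0.53903337 0.09163439 0.3       ] edge [0.434864   0.09153102 0.304     ] [0.60665366 0.07124953 0.304     ]
eye3 (array([0.53911846, 0.09272117, 0.29639588]), [np.float64(0.002064640687818509), np.float64(0.003365861954663288), np.float64(0.003324042361774776)])
pos [0.4872 0.2486 0.5617] inc [0.3012, -0.0063, 1.3087] [0.0005, -0.0002, 0.007]
```

arm_command([
  [0.1,0,0.25,0,0,0],
  [0.2,0,0.5,0,0,0.007],
  [0.3,-0.006,0.75,0,0,0.007],
  [0.3,-0.006,1.0,0,0,0.007],
  [0.3,-0.006,1.0,0,0,0.007],
])

```text
t: 4.0
tool_pos: [0.4888, 0.3085, 0.3569]
orientation: [-2.316, -2.12, 0.011]
force: [-0.3, -0.8, 0.3]
opening: 0.0932
gripper_force: 0.0
```

```bash
python3 - <<'E'
from h import *
inc([.4904,.3089,.222],1.4817)
c=save('wrist','w2.png')
E
```

```text
pos [0.4888 0.3085 0.3569] inc [0.0055, 0.0121, 0.6743] [-0.002, 0.0013, 0.0002]
```

View pics/w2.png

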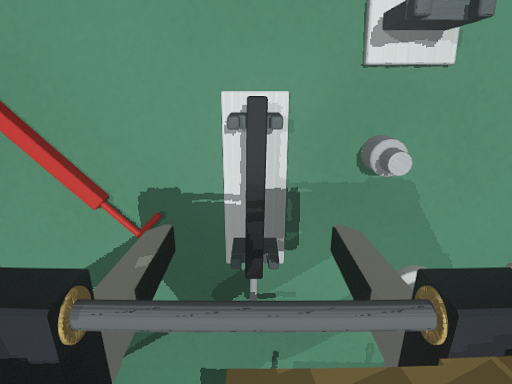

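The wrist view shows the handle running (257,97)–(254,277), centred between the fingers, with the saddles at rows ~120 and ~250. Next I descend and grip.

arm_command([
  [0.005,0.01,0.2,-0.002,0.001,0],
  [0.005,0.012,0.4,-0.002,0.001,0],
  [0.005,0.012,0.55,-0.002,0.001,0],
  [0.005,0.012,0.675,-0.002,0.001,0],
  [0.005,0.012,0.675,-0.002,0.001,0],
])

```text
t: 4.68
tool_pos: [0.4934, 0.3103, 0.2271]
orientation: [2.316, 2.119, 0.012]
force: [-0.3, -1.2, 1.0]
opening: 0.0926
gripper_force: 0.0
```

```bash
python3 - <<'E'
from h import *
w=load('w2.png')
for t in((257,96.5),(254,277.5)):print(onz(w,*t,.064))
inc([.4904,.3089,.222],1.4817);print(read_state()['force'])
E
```

```text
[0.49719196 0.38465999 0.064     ]
[0.47929313 0.20757129 0.064     ]
pos [0.4934 0.3103 0.2271] inc [-0.0084, -0.0145, 0.0254] [0.0023, -0.0011, 0.0001]
[-0.32401135 -1.23219709  0.98157995]
```

arm_command([
  [-0.008,-0.014,0.025,0.002,-0.001,0],
  [-0.008,-0.014,0.025,0.002,-0.001,0],
  [-0.008,-0.014,0.025,0.002,-0.001,0],
  [-0.008,-0.014,0.025,0.002,-0.001,0],
  [-0.008,-0.014,0.025,0.002,-0.001,0],
])

```text
t: 5.3
tool_pos: [0.4898, 0.3092, 0.2207]
orientation: [2.317, 2.122, 0.0]
force: [0.2, -0.5, 0.5]
opening: 0.0927
gripper_force: 0.0
```

arm_command([
  [0,0,0,0,0,0],
  [0,0,0,0,0,0],
  [0,0,0,0,0,0],
  [0,0,0,0,0,0],
  [0,0,0,0,0,0],
], fingers=1, force=50)

```text
t: 5.92
tool_pos: [0.4897, 0.3092, 0.2204]
orientation: [-2.317, -2.122, 0.0]
force: [-0.5, -0.1, -0.4]
opening: 0.0475
gripper_force: 0.0
```

arm_command([
  [0,0,0,0,0,0],
  [0,0,0,0,0,0],
  [0,0,0,0,0,0],
  [0,0,0,0,0,0],
  [0,0,0,0,0,0],
])

```text
t: 6.55
tool_pos: [0.4897, 0.3092, 0.2205]
orientation: [2.317, 2.122, -0.0]
force: [0.8, 0.6, 0.1]
opening: 0.0181
gripper_force: 49.9
```

```bash
cat >> h.py <<'E'
HK=np.array([-.1598,.020,.1655]); HX=np.array([-.1135,-.9935,0]);HX/=np.linalg.norm(HX);HY=np.array([-HX[1],HX[0],0])
YAW=np.arctan2(-HX[1],-HX[0]); EYE=np.array([.5395,.0915,.300])
def hookto(h,yaw=None):
    yaw=YAW if yaw is None else yaw; inc(h-down(yaw)@HK,yaw)
def hook():
    s=read_state();return s['tool_pos']+R.from_rotvec(s['orientation']).as_matrix()@HK
E
python3 - <<'E'
from h import *
hookto(EYE-.05*HY-.04*HX);hookto(EYE-.045*HY);print(hook())
E
```

```text
pos [0.4897 0.3092 0.2205] inc [-0.0545, 0.0196, -1.2252] [-0.0, 0.0, 0.0082]
pos [0.4897 0.3092 0.2205] inc [-0.2551, 0.0394, -1.2252] [-0.0, 0.0, 0.0082]
[0.49558352 0.14820723 0.05496973]
```

arm_command([
  [0,0,-0.05,0,0,0],
  [0,0,-0.15,0,0,0],
  [0,0,-0.3,0,0,0],
  [0,0,-0.5,0,0,0],
  [0,0,-0.6,0,0,0],
])

```text
t: 7.18
tool_pos: [0.4903, 0.3095, 0.3447]
orientation: [2.316, 2.121, 0.008]
force: [-0.7, -0.2, -1.6]
opening: 0.0176
gripper_force: 49.9
```

```bash
python3 - <<'E'
from h import *
hookto(EYE-.05*HY-.03*HX);hookto(EYE-.045*HY);print(hook(),read_state()['force'])
E
```

```text
pos [0.4903 0.3095 0.3447] inc [-0.1048, 0.0178, -0.6044] [0.0014, -0.0009, 0.0082]
pos [0.4903 0.3095 0.3447] inc [-0.2554, 0.0389, -0.6047] [0.0014, -0.0009, 0.0082]
[0.49700254 0.14895736 0.17881768] [-0.65720292 -0.21341274 -1.5611147 ]
```

arm_command([
  [0,0,-0.2,0,0,0],
  [0,0,-0.4,0,0,0],
  [-0.05,0.01,-0.55,0.001,0,0.004],
  [-0.1,0.018,-0.6,0.001,-0.001,0.008],
  [-0.1,0.018,-0.604,0.001,-0.001,0.008],
])

```text
t: 7.8
tool_pos: [0.4917, 0.2883, 0.4613]
orientation: [2.344, 2.091, -0.006]
force: [0.4, 1.5, -1.8]
opening: 0.0177
gripper_force: 49.9
```

```bash
python3 - <<'E'
from h import *
hookto(EYE-.045*HY)
h=hook();print(h,EYE-.045*HY)
b=save('side','b3.png');a=save('scene','a3.png');w=save('wrist','w3.png')
S=[]
for c,n in((a,4),(b,4),(w,3)):
    q=(proj(c,h)+proj(c,EYE))/2; print(proj(c,h).round(1),proj(c,EYE).round(1))
    S.append((c['image'],q))
o=np.zeros((600,800,3),np.uint8)
for i,(im,q) in enumerate(S):
    u,v=int(max(0,min(512-80,q[0]-40))),int(max(0,min(384-60,q[1]-30)));print(i,u,v)
    cr=cv2.resize(im[v:v+60,u:u+80,::-1],(400,300),interpolation=cv2.INTER_CUBIC);y,x=divmod(i,2);o[y*300:y*300+300,x*400:x*400+400]=cr
cv2.imwrite('pics/f.png',o)
E
```

```text
pos [0.4917 0.2883 0.4613] inc [-0.1514, 0.0244, -0.0207] [-0.0009, 0.001, -0.0001]
[0.4928322  0.12677632 0.29621782] [0.49479081 0.09660769 0.3       ]
[248.1 197.7] [256.2 214.1]
[254.3 142.4] [237.4 131.2]
[282.  454.5] [349.4 484.6]
0 212 175
1 205 106
2 275 324
```

View pics/f.png

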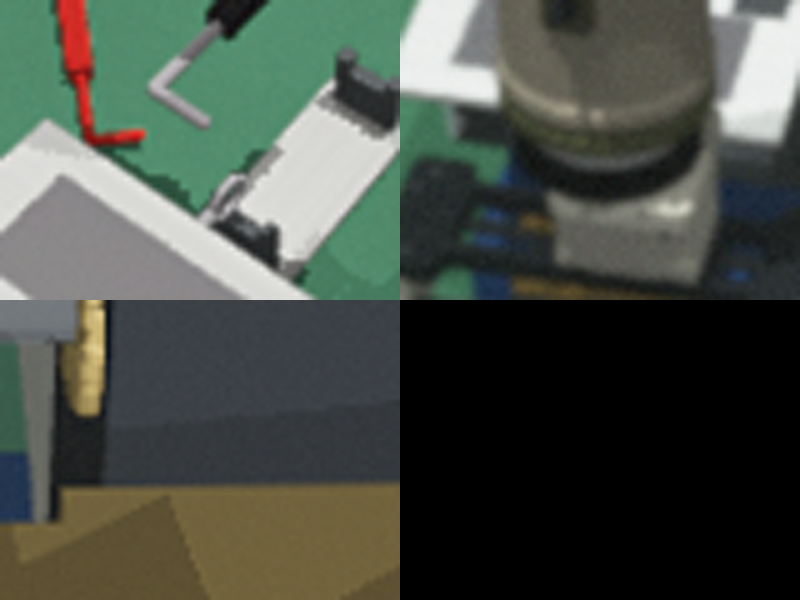

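The scene crop shows the peg from the elbow at (242,192) to the tip at (253,199) and the ring at about (257,214.5). The arm blocks the side view. I'll overlay the predicted peg and ring on the scene view to check them relative to each other.

```bash
cat > ov.py <<'E'
from h import *
import sys
def overlay(f,out,u,v,w=80,h=60,k=10):
    a=load(f);im=cv2.resize(a['image'][v:v+h,u:u+w,::-1],None,fx=k,fy=k,interpolation=cv2.INTER_CUBIC)
    P=lambda p:tuple(int(t) for t in ((proj(a,p)-[u,v]+.5)*k))
    for r in(.010,.015):
        pts=[P(EYE+r*(np.cos(t)*HX+np.sin(t)*np.array([0,0,1]))) for t in np.linspace(0,2*np.pi,60)]
        cv2.polylines(im,[np.array(pts)],True,(0,0,255),1)
    s=read_state();M=R.from_rotvec(s['orientation']).as_matrix()
    q=lambda x,y:P(s['tool_pos']+M@(HK+[x,y,0]))
    cv2.polylines(im,[np.array([q(.05,-.02),q(0,-.02),q(0,.018)])],False,(255,0,255),1)
    cv2.imwrite('pics/'+out,im)
E
python3 -c "
from ov import *
overlay('a3.png','g.png',215,170)"
```

```text
(no output)
```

View pics/g.png

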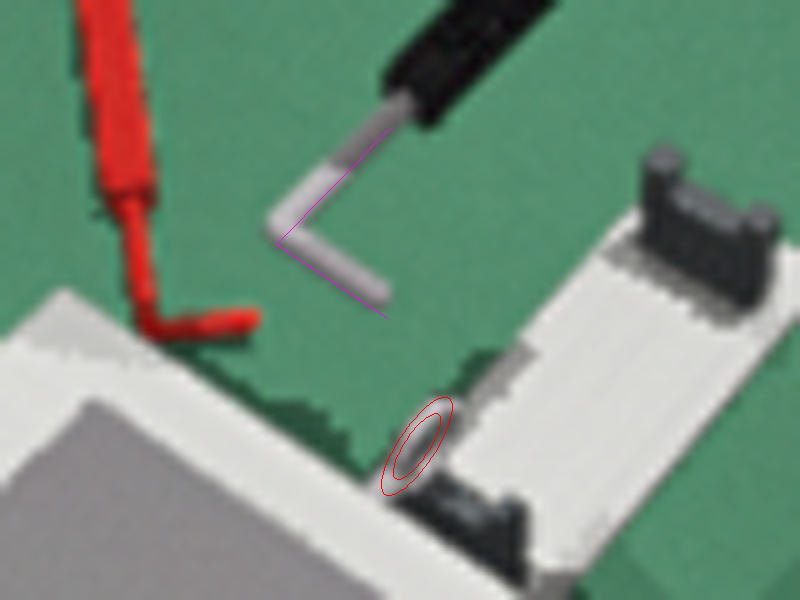

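```bash
cat >> ov.py <<'E'
def peg(a):
    hsv=cv2.cvtColor(a['image'],cv2.COLOR_RGB2HSV).astype(int)
    p=hook();c=proj(a,p);x0,y0=int(c[0])-14,int(c[1])-14
    m=((hsv[...,1]<70)&(hsv[...,2]>90)).astype(np.uint8);r=np.zeros_like(m);r[y0:y0+26,x0:x0+26]=m[y0:y0+26,x0:x0+26]
    n,l,st,ce=cv2.connectedComponentsWithStats(r,connectivity=4)
    s=read_state();M=R.from_rotvec(s['orientation']).as_matrix()
    q=lambda x,y:proj(a,s['tool_pos']+M@(HK+[x,y,0]))
    print('pred elbow',q(0,-.02),'tip',q(0,.018),'front',q(.055,-.02))
    i=1+np.argmax(st[1:,4]);print('comp',st[i])
    for v in range(y0,y0+26):
        print(v,''.join('#' if l[v,u]==i else '.' for u in range(x0,x0+26)),x0)
E
python3 -c "
from ov import *
s=read_state();print(s['tool_pos'],s['orientation'],np.abs(s['dq']).max())
a=save('scene','a4.png');peg(a);hookto(EYE-.045*HY)"
```

```text
[0.49128762 0.28889739 0.4593092 ] [-2.34242515 -2.0916778   0.0110626 ] 0.005254507767722233
pred elbow [242.16563847 193.96891037] tip [253.31548903 201.27093584] front [254.72408733 181.1465443 ]
comp [241 183  13  18  94]
183 ................####...... 234
184 ...............####....... 234
185 ..............####........ 234
186 .............####......... 234
187 ...........######......... 234
188 ..........######.......... 234
189 .........######........... 234
190 ........######............ 234
191 ........#####............. 234
192 .......#####.............. 234
193 .......######............. 234
194 ........#######........... 234
195 ..........######.......... 234
196 ...........######......... 234
197 .............######....... 234
198 ..............######...... 234
199 ................####...... 234
200 .................###...... 234
201 .......................... 234
202 .......................... 234
203 .......................... 234
204 .......................... 234
205 .......................... 234
206 .......................... 234
207 .......................... 234
208 .......................... 234
pos [0.4913 0.289  0.4593] inc [-0.1549, 0.0263, -0.0303] [-0.0018, 0.0015, 0.0003]
```

```bash
cat >> h.py <<'E'
TGT=EYE+.002*HX-np.array([0,0,.0015])
E
python3 -c "
from h import *
hookto(TGT-.04*HY)"
```

```text
pos [0.4913 0.289  0.4593] inc [-0.1649, 0.0514, -0.0229] [-0.0018, 0.0015, 0.0003]
```

arm_command([
  [0,0,-0.015,-0.001,0.001,0],
  [-0.05,0,-0.023,-0.002,0.0015,0],
  [-0.1,0.02,-0.023,-0.002,0.0015,0],
  [-0.15,0.04,-0.023,-0.002,0.0015,0],
  [-0.165,0.05,-0.023,-0.002,0.0015,0],
])

```text
t: 8.62
tool_pos: [0.4981, 0.254, 0.466]
orientation: [2.343, 2.09, 0.005]
force: [-1.0, -1.0, -2.4]
opening: 0.0178
gripper_force: 49.9
```

arm_command([
  [0,0,0,0,0,0],
  [0,0,0,0,0,0],
  [0,0,0,0,0,0],
  [0,0,0,0,0,0],
  [0,0,0,0,0,0],
])

```text
t: 9.25
tool_pos: [0.4977, 0.2552, 0.4659]
orientation: [2.342, 2.092, 0.005]
force: [-0.6, 0.0, -1.5]
opening: 0.0179
gripper_force: 49.9
```

```bash
python3 -c "
from ov import *
hookto(TGT-.04*HY);hookto(TGT);print(read_state()['force'],(hook()-TGT)@np.array([HX,HY,[0,0,1]]).T)
a=save('scene','a5.png');peg(a);overlay('a5.png','i.png',225,180)"
```

```text
pos [0.4977 0.2552 0.4659] inc [-0.0003, 0.0005, 0.0097] [0.001, -0.0005, 0.0003]
pos [0.4977 0.2552 0.4659] inc [-0.0005, 0.2005, 0.0104] [0.001, -0.0005, 0.0003]
[-0.557346    0.01102616 -1.48916201] [-0.00033327 -0.03941392  0.00175828]
pred elbow [238.02592042 202.75411902] tip [249.34127527 210.21787064] front [250.8983598  189.44934202]
comp [229 204  21  14 156]
192 .......................... 229
193 .......................... 229
194 .......................... 229
195 .......................... 229
196 .......................... 229
197 .......................... 229
198 .......................... 229
199 .......................... 229
200 .......................... 229
201 .......................... 229
202 .......................... 229
203 .......................... 229
204 ##........................ 229
205 ###....................... 229
206 #####..................... 229
207 ######.................... 229
208 #######................... 229
209 #########................. 229
210 ##########................ 229
211 ############.............. 229
212 #############............. 229
213 ###############........... 229
214 ################.......... 229
215 ##################........ 229
216 ###################....... 229
217 #####################..... 229
```

View pics/i.png

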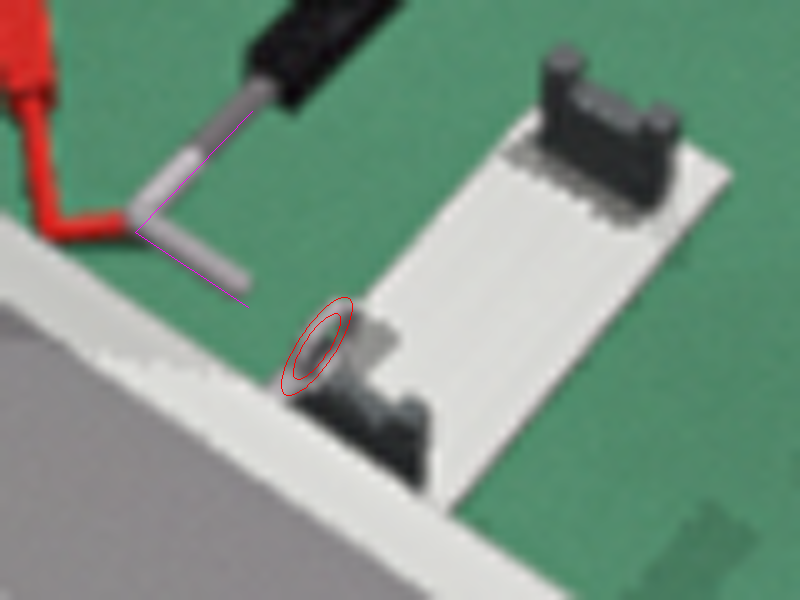

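```bash
python3 -c "
from h import *
a=load('a5.png');e=proj(a,EYE)
def off(d):
    p=proj(a,EYE+d)-e; return p[1]-.607*p[0]
for d in(HX,HY,np.array([0,0,1])):print((proj(a,EYE+.001*d)-e),off(.001*d))
print(YAW)
"
```

```text
[-0.23624218  0.25448737] 0.3978863787635624
[0.30442397 0.20158831] 0.016802957344073277
[ 0.00585477 -0.20802062] -0.21157446163426114
1.4570469012303717
```

arm_command([
  [-0.01,0,0.004,0,0,0],
  [-0.0215,0.01,0.0075,0.001,0,0],
  [-0.0215,0.03,0.0075,0.001,0,0],
  [-0.0215,0.05,0.0075,0.001,0,0],
  [-0.0215,0.065,0.0075,0.001,0,0],
])

```text
t: 9.93
tool_pos: [0.5106, 0.2492, 0.4645]
orientation: [-2.343, -2.092, -0.002]
force: [-0.3, 0.4, -2.4]
opening: 0.0177
gripper_force: 49.9
```

```bash
python3 -c "
from h import *
s=read_state();print(s['force'],(hook()-EYE)@np.array([HX,HY,[0,0,1]]).T)
a=save('scene','a6.png');d=a['image'][195:222,240:270].astype(int)
g=cv2.cvtColor(a['image'],cv2.COLOR_RGB2HSV)[...,1]
for v in range(196,224):print(v,' '.join('%3d'%t for t in g[v,236:268]))
"
```

```text
[-0.29143502  0.35646657 -2.44901544] [ 0.00615054 -0.02653346 -0.00128738]
196 109 104 103 109 105 107 107 107 105 106 107  98  52   2   9   8  70 104 109 105 106 105 105 107 107 109 108 105 104 102 102 107
197 113 107 109 108 105 106 102 105 105 106  98  54   2   7   8  70 106 106 107 105 103 101 105 105 104 107 110 106 109 108 105 103
198 105 110 111 106 110 107 110 105 110  97  54   4  12   8  69 101 108 108 108 109 109 106 106 102 108 108 102 107 104 106 104 104
199 111 115 115 117 114 108 110 113  96  42   2   6   3  69 103 107 107 106 111 106 107 103 107 109 107 104 110 104 105 107 104 105
200  74  67  58  61  56 104 107  90  29   3   7   5  59 103 109 106 107 104 110 104 107 104 108 108 105 103 106 104 104 108 107 109
201 171 175 196 200 184  56  95  29   4   6   6  49 103 108 109 109 103 102 107 109 104 104 105 103 107 103 108 104 105 106 110 104
202 207 206 210 213 173  74  34   4   7   3  49 108 106 103 109 107 105 107 104 110 106 104 107 103 103 107 106 109 107 107 103  55
203 182 166 156 110  69  37   3   6   3  49 105 107 106 109 102 106 104 107 105 107 110 107 105 104 
[... 1971 characters left out ...]
  12  13  11   3   6   5   7   8   4   3
219   4   2   1   3   5   3   5   4   4   4   5   4   4   4   3   3   4   7   2   3  15  24  16  16  21  24   9   4   3   5   3   6
220   4   6   4   3   3   5   5   6   3   2   5   5   4   4   3   3   4   3   3   6   6  25  23   4  18  20  17  11   4  13  13   2
221   4   6   7   4   4   1   5   5   5   3   3   3   3   5   3   2   3   5   4   6   8   7  19  28   4  16  19  17  13  19  17   7
222   7   5   4   4   4   5   3   4   4   5   3   3   2   5   3   5   3   3   3   3   6   6  12  37  12  18  13  16  20  20  15   3
223   4   4   4   7   6   4   6   4   3   4   5   3   4   2   4   4   3   2   2   3   3   4   6  19  19  20  21  11   0  22  15   3
```

arm_command([
  [0.005,0,-0.002,0,0,0],
  [0.01,0,-0.0045,0,0,0],
  [0.01,0.02,-0.0045,0,0,0],
  [0.01,0.04,-0.0045,0,0,0],
  [0.01,0.06,-0.0045,0,0,0],
])

```text
t: 10.6
tool_pos: [0.5226, 0.2499, 0.4653]
orientation: [-2.342, -2.092, -0.002]
force: [-0.3, 0.5, -2.5]
opening: 0.0176
gripper_force: 49.9
```

```bash
python3 -c "
from h import *
s=read_state();print(s['force'],s['wrist_torque'],(hook()-EYE)@np.array([HX,HY,[0,0,1]]).T)
a=save('scene','a6.png')
g=cv2.cvtColor(a['image'],cv2.COLOR_RGB2HSV)[...,1];g2=a['image'].sum(2)//3
for v in range(202,222):print(v,' '.join('%3d'%t for t in g[v,238:264]))
for v in range(205,222):print(v,' '.join('%3d'%t for t in g2[v,246:266]))
"
```

```text
[-0.31704561  0.475656   -2.49370524] [ 0.30922459  0.06321701 -0.14471604] [ 0.00404444 -0.01468701 -0.00046838]
202 219 220 175  83 110 107 108 109 102  40   3   7   6   2  82 106 106 109 105 104 103 107 107 110 106 105
203 153 123  82 109 108 110 110 103  41   4   9   7   2  72 108 107 108 105 105 103 106 104 108 103 103 105
204 110 114 116 113 107 110 105  45   4   5   9   2  74 108 107 104 108 108 107 103 107 106 108 106 109 107
205 111 109 113 107 103 108  54   4   4   6   0  73 109 110 107 108 107 104 106 109 106 106 106 107 111 111
206 107 104 107 103 107  91  16   6   5   0  69 113 112 110 104 101 106 103 103 107 108 109 110 107 109  91
207 106 111 109 107 107  84   2   8   6   3  56  85 112 111 109 107 110 103 106 110 109 110 107 111  95  25
208 111 107 105 106 106 103  55   2   7   5   2  15  76 107 109 107 107 107 104 107 108 111 107  98  27   5
209  90 108 109 107 106 105 102  78   9   8   5   5  16  60  99 110 106 109 107 105  80  85  82  34   4   3
210  27  76 107 109 106 106 109 110  97  37   4  10   6   3  37  89 108 110 105  47   6   3   0   8   3   3
211   6  11  4
[... 1901 characters left out ...]
 101 157 218 219 218 218 216
214 110 108 110 112 111 110 103 103 123 135 121 103 103 145 197 219 218 218 218 218
215 140 114 110 111 113 112 112 112 117 129  84 105 150 163 219 221 220 218 218 217
216 195 159 124 113 112 111 113 115 117  98  97 161 153 167 219 222 219 219 211 162
217 201 196 177 141 115 112 129 159 139  97 104 150 112 123 179 217 221 213 162 143
218 199 200 199 195 154 131 160 169 152 132 135 101  99  96  88 142 185 160 145 141
219 195 197 199 200 195 178 171 154 113  75  68  64  67  63  56  69  91 111 136 112
220 198 196 196 199 199 199 194 146  82  42  38  40  43  54  57  61  57  67  91  99
221 216 214 201 214 201 201 203 194 169 111  59  40  41  46  48  62  61  55  59  73
```

arm_command([
  [0.004,0,-0.002,0,0,0],
  [0.004,0.015,-0.002,0,0,0],
  [0.004,0.03,-0.002,0,0,0],
  [0.004,0.045,-0.002,0,0,0],
  [0.004,0.06,-0.002,0,0,0],
])

```text
t: 11.28
tool_pos: [0.5345, 0.2494, 0.4657]
orientation: [-2.342, -2.092, -0.002]
force: [-1.2, 2.2, -3.1]
opening: 0.0179
gripper_force: 49.9
```

```bash
python3 -c "
from h import *
s=read_state();print(s['force'],s['wrist_torque'],(hook()-EYE)@np.array([HX,HY,[0,0,1]]).T)
a=save('scene','a7.png')
g2=a['image'].sum(2)//3
for v in range(203,222):print(v,' '.join('%3d'%t for t in g2[v,240:270]))
"
```

```text
[-1.2112449   2.21876481 -3.0697646 ] [ 0.63106548  0.06216192 -0.19145555] [ 3.19321004e-03 -2.77467424e-03 -7.78342334e-05]
203 101 113 112 112 111 111 111 111 110 110 109 110 118 126 119 103  97 110 112 111 111 110 112 111 111 109 132 194 216 216
204  98 112 113 112 113 113 113 112 111 106 111 129 182 187 162 112 110 113 112 111 110 111 110 112 110 125 176 216 216 216
205 100 112 112 112 113 111 112 112 110 112 136 180 189 167 129 111 112 111 112 110 110 113 109 109 123 176 214 218 216 216
206 111 112 113 113 111 113 112 112 110 130 180 188 167 127 101 109 113 111 110 112 113 110 110 119 168 220 219 216 216 216
207 112 113 111 113 111 112 112 110 121 158 171 158 134 107 106 110 112 110 111 110 109 108 117 159 219 220 217 216 216 214
208 110 110 110 113 112 111 112 114 154 168 157 135 106 106 110 111 110 110 109 111 110 112 158 220 221 217 216 217 216 215
209 111 111 110 113 115 112 110 108 141 161 165 149 123 111 110 111 110 111 124 118 116 141 216 221 217 217 217 216 215 215
210 109 110 110 111 112 112 110 108 106 132 151 163 168 131 116 110 111 126 174 156 163 197 220 218 217 21
[... 681 characters left out ...]
 110 111 112 117 116  96  81 110 138 156 177 219 219 218 219 218 218 218 218 214
217 195 195 196 196 198 199 201 196 178 141 115 111 129 158 136  88  92 130 103 121 172 218 220 219 221 218 220 219 210 172
218 197 196 196 196 195 195 198 200 200 194 154 131 159 169 152 115  87  93 100 105 116 156 195 219 222 218 217 213 161 141
219 193 197 196 195 194 196 196 197 200 201 195 181 172 154 111  69  53  52  71 100 102 105 126 181 215 166 132 149 144 142
220 166 193 198 199 195 197 195 195 196 198 200 199 193 147  85  47  40  39  48  87 101  98  69  87 127  80  63  87 142 143
221 141 168 194 212 204 214 198 197 199 195 197 200 200 194 165 110  61  38  40  49  57  65  59  54  61  59  54  63 125 143
```

arm_command([
  [0.005,0,0.002,0,0,0],
  [0.01,0,0.004,0,0,0],
  [0.01,0.005,0.004,0,0,0],
  [0.01,0.01,0.004,0,0,0],
  [0.01,0.01,0.004,0,0,0],
])

```text
t: 11.95
tool_pos: [0.5367, 0.251, 0.4651]
orientation: [-2.343, -2.092, -0.002]
force: [-0.4, 0.4, -2.9]
opening: 0.0176
gripper_force: 49.9
```

```bash
python3 -c "
from h import *
s=read_state();print(s['force'],s['wrist_torque'],(hook()-EYE)@np.array([HX,HY,[0,0,1]]).T)
"
```

```text
[-0.37780132  0.41893274 -2.89694535] [ 0.1506293  -0.09717449 -0.07237986] [ 0.00134541 -0.00078053 -0.00065137]
```

arm_command([
  [0.01,0.002,0.0435,0,0,0],
  [0.008,0.003,0.087,0,0,0],
  [0.001,0.004,0.13,0,0,0],
  [-0.008,0.004,0.172,0,0,0],
  [-0.02,0.004,0.214,0,0,0],
])

```text
t: 12.58
tool_pos: [0.5369, 0.2468, 0.4216]
orientation: [-2.343, -2.092, -0.002]
force: [0.3, -1.2, -0.5]
opening: 0.0176
gripper_force: 49.9
```

```bash
cat >> h.py <<'E'
E0=EYE-.002*HX; HG=E0+.145*HX
def arc(th): return HG+.145*(-np.cos(th)*HX-np.sin(th)*np.array([0,0,1]))
def stat():
    s=read_state();d=hook()-HG;x,z=d@HX,d[2];F=s['force']-np.array([-.4,.4,-1.9])
    th=np.arctan2(-z,-x);rad=np.array(-np.cos(th)*HX-np.sin(th)*np.array([0,0,1]))
    tan=np.sin(th)*HX-np.cos(th)*np.array([0,0,1])
    print('t',round(s['t'],2),'th',round(th,3),'r',round(np.hypot(x,z),4),'hy',round((hook()-EYE)@HY,4),'F rad %.1f tan %.1f hy %.1f'%(F@rad,F@tan,F@HY),s['force'].round(1),s['wrist_torque'].round(2))
    return th
def plan(ths):
    for t in ths:
        s=read_state();R0=R.from_rotvec(s['orientation']).as_matrix();d=R0.T@(arc(t)-(hook()))
        print(t,(d/.2).round(4).tolist())
E
python3 -c "
from h import *
stat();plan([.4,.5,.6,.7,.8,.9])"
```

```text
t 12.57 th 0.311 r 0.1444 hy -0.0001 F rad -1.9 tan -0.9 hy 0.8 [ 0.3 -1.2 -0.5] [-0.51 -0.09 -0.03]
0.4 [-0.0196, 0.0005, 0.0618]
0.5 [-0.0512, 0.0005, 0.127]
0.6 [-0.0891, 0.0005, 0.1887]
0.7 [-0.1331, 0.0004, 0.2463]
0.8 [-0.1825, 0.0004, 0.2993]
0.9 [-0.237, 0.0004, 0.3471]
```

```bash
python3 -c "
from h import *
a=save('scene','a8.png')
p=load('a7.png')
for th in(0,.2,.3):
  T=lambda r,y:HG+r*(-np.cos(th)*HX-np.sin(th)*np.array([0,0,1]))+y*HY
  print(th,[proj(a,T(.123,y)).round(1) for y in(-.105,.105)])
for c in(p,a):
  hs=cv2.cvtColor(c['image'],cv2.COLOR_RGB2HSV)
  for u in(222,228,235,275,282): print(u,[v for v in range(190,262) if (hs[v,u,1]<35)!=(hs[v-1,u,1]<35)],end=' ')
  print()
"
```

```text
0 [array([220.4, 198.4]), array([284.5, 241.4])]
0.2 [array([220.2, 204.1]), array([283.3, 246.8])]
0.3 [array([219.7, 207.3]), array([282.3, 249.8])]
222 [199, 250, 256] 228 [203, 254, 260] 235 [208, 259] 275 [194, 225, 235, 253] 282 [217, 240, 245] 
222 [206, 251, 256] 228 [210, 255, 260] 235 [215, 260] 275 [191, 192, 225, 241, 256] 282 [217, 246, 249]
```

arm_command([
  [-0.0115,0,0.042,0,0,0],
  [-0.038,0,0.101,0,0,0],
  [-0.07,0,0.158,0,0,0],
  [-0.106,0,0.212,0,0,0],
  [-0.143,0,0.257,0,0,0],
])

```text
t: 13.25
tool_pos: [0.5336, 0.2182, 0.3699]
orientation: [-2.343, -2.092, -0.001]
force: [0.3, 1.1, -0.8]
opening: 0.0176
gripper_force: 49.9
```

```bash
python3 -c "
from h import *
stat();plan([.8,.9,1.,1.1,1.2])"
```

```text
t 13.25 th 0.723 r 0.1449 hy -0.0002 F rad -0.1 tan -1.4 hy 0.6 [ 0.3  1.1 -0.8] [-0.3  -0.11  0.04]
0.8 [-0.0383, 0.001, 0.0406]
0.9 [-0.0928, 0.001, 0.0884]
1.0 [-0.1518, 0.001, 0.1304]
1.1 [-0.2147, 0.001, 0.1664]
1.2 [-0.2809, 0.0009, 0.1959]
```

arm_command([
  [-0.038,0,0.041,0,0,0],
  [-0.087,0,0.084,0,0,0],
  [-0.139,0,0.122,0,0,0],
  [-0.195,0,0.156,0,0,0],
  [-0.247,0,0.182,0,0,0],
])

```text
t: 13.88
tool_pos: [0.528, 0.169, 0.3338]
orientation: [-2.343, -2.092, -0.002]
force: [-0.6, 1.4, -0.4]
opening: 0.0174
gripper_force: 49.9
```

```bash
python3 -c "
from h import *
stat();plan([1.2,1.25,1.3,1.35,1.4,1.45,1.5,1.55,1.6]);print(read_state()['tool_pos'],read_state()['q'].round(2))"
```

```text
t 13.88 th 1.149 r 0.1447 hy -0.0002 F rad -0.9 tan -1.5 hy -0.3 [-0.6  1.4 -0.4] [ 0.05 -0.01  0.05]
1.2 [-0.0332, 0.0008, 0.0157]
1.25 [-0.0673, 0.0008, 0.0279]
1.3 [-0.102, 0.0007, 0.0384]
1.35 [-0.1372, 0.0007, 0.0472]
1.4 [-0.1728, 0.0007, 0.0542]
1.45 [-0.2086, 0.0007, 0.0594]
1.5 [-0.2447, 0.0006, 0.0628]
1.55 [-0.2809, 0.0006, 0.0644]
1.6 [-0.3172, 0.0006, 0.0642]
[0.52799165 0.1690022  0.333771  ] [0.22 0.05 1.7  0.   1.39 0.33]
```

arm_command([
  [-0.05,0,0.022,0,0,0],
  [-0.1,0,0.038,0,0,0],
  [-0.15,0,0.05,0,0,0],
  [-0.2,0,0.058,0,0,0],
  [-0.235,0,0.062,0,0,0],
])

```text
t: 14.5
tool_pos: [0.5228, 0.1224, 0.3217]
orientation: [-2.343, -2.091, -0.002]
force: [0.9, 2.7, -0.3]
opening: 0.0177
gripper_force: 49.9
```

```bash
python3 -c "
from h import *
stat()"
```

```text
t 14.5 th 1.485 r 0.1446 hy -0.0 F rad -1.4 tan -2.5 hy 1.0 [ 0.9  2.7 -0.3] [ 0.32 -0.06 -0.04]
```

arm_command([
  [-0.01,0,0,0,0,0],
  [-0.02,0,0,0,0,0],
  [-0.03,0,0.001,0,0,0],
  [-0.04,0,0.001,0,0,0],
  [-0.05,0,0.001,0,0,0],
])

```text
t: 15.12
tool_pos: [0.5217, 0.1131, 0.3216]
orientation: [-2.342, -2.092, -0.002]
force: [-0.0, 3.1, -1.2]
opening: 0.0179
gripper_force: 49.9
```

arm_command([
  [-0.005,0,0,0,0,0],
  [-0.01,0,0,0,0,0],
  [-0.015,0,0,0,0,0],
  [-0.02,0,0,0,0,0],
  [-0.02,0,0,0,0,0],
])

```text
t: 15.75
tool_pos: [0.5213, 0.109, 0.3216]
orientation: [-2.343, -2.092, -0.002]
force: [-0.0, 2.4, -1.0]
opening: 0.0179
gripper_force: 49.9
```

```bash
python3 -c "
from h import *
stat();print((hook()-HG)@HX)"
```

```text
t 15.75 th 1.579 r 0.1442 hy -0.0 F rad -1.0 tan -2.0 hy 0.2 [-0.   2.4 -1. ] [ 0.31 -0.05 -0.01]
0.0011874263465405206
```

arm_command([
  [-0.004,0,0,0,0,0],
  [-0.008,0,0,0,0,0],
  [-0.012,0,0,0,0,0],
  [-0.015,0,0,0,0,0],
  [-0.015,0,0,0,0,0],
])

```text
t: 16.38
tool_pos: [0.5209, 0.106, 0.3215]
orientation: [-2.343, -2.092, -0.002]
force: [-0.4, 1.5, -1.2]
opening: 0.0173
gripper_force: 49.9
```

arm_command([
  [-0.003,0,0,0,0,0],
  [-0.006,0,0,0,0,0],
  [-0.008,0,0,0,0,0],
  [-0.01,0,0,0,0,0],
  [-0.01,0,0,0,0,0],
])

```text
t: 17.0
tool_pos: [0.5207, 0.1041, 0.3215]
orientation: [-2.343, -2.092, -0.002]
force: [-0.4, 2.3, -2.3]
opening: 0.0176
gripper_force: 49.9
```

arm_command([
  [-0.003,0,0,0,0,0],
  [-0.006,0,0,0,0,0],
  [-0.008,0,0,0,0,0],
  [-0.008,0,0,0,0,0],
  [-0.008,0,0,0,0,0],
])

```text
t: 17.62
tool_pos: [0.5205, 0.1026, 0.3215]
orientation: [-2.343, -2.092, -0.002]
force: [-0.2, 1.8, -1.9]
opening: 0.0176
gripper_force: 49.9
```

arm_command([
  [-0.002,0,0,0,0,0],
  [-0.004,0,0,0,0,0],
  [-0.006,0,0,0,0,0],
  [-0.006,0,0,0,0,0],
  [-0.006,0,0,0,0,0],
])

```text
t: 18.25
tool_pos: [0.5204, 0.102, 0.3217]
orientation: [-2.342, -2.092, -0.004]
force: [-0.5, 8.3, -2.6]
opening: 0.017
gripper_force: 49.9
```

arm_command([
  [-0.001,0,0,0,0,0],
  [-0.0015,0,0,0,0,0],
  [-0.0015,0,0,0,0,0],
  [-0.0015,0,0,0,0,0],
  [-0.0015,0,0,0,0,0],
])

```text
t: 18.88
tool_pos: [0.5203, 0.1019, 0.3217]
orientation: [-2.341, -2.092, -0.004]
force: [0.6, 7.2, -2.2]
opening: 0.0177
gripper_force: 49.9
```

arm_command([
  [0,0,0,0,0,0],
  [0,0,0,0,0,0],
  [0,0,0,0,0,0],
  [0,0,0,0,0,0],
  [0,0,0,0,0,0],
])

```text
t: 19.5
tool_pos: [0.5203, 0.1019, 0.3217]
orientation: [-2.341, -2.092, -0.004]
force: [-0.2, 8.1, -2.0]
opening: 0.0176
gripper_force: 49.9
```

arm_command([
  [-0.001,0,0,0,0,0],
  [-0.002,0,0,0,0,0],
  [-0.003,0,0,0,0,0],
  [-0.003,0,0,0,0,0],
  [-0.003,0,0,0,0,0],
])

```text
t: 20.12
tool_pos: [0.5203, 0.1017, 0.3218]
orientation: [-2.341, -2.091, -0.005]
force: [-0.1, 11.1, -2.5]
opening: 0.0176
gripper_force: 49.9
```

arm_command([
  [0,0,0,0,0,0],
  [0,0,0,0,0,0],
  [0,0,0,0,0,0],
  [0,0,0,0,0,0],
  [0,0,0,0,0,0],
])

```text
t: 20.75
tool_pos: [0.5202, 0.1017, 0.3218]
orientation: [-2.34, -2.092, -0.005]
force: [-0.1, 10.5, -1.7]
opening: 0.0176
gripper_force: 49.9
```

arm_command([
  [0,0,0,0,0,0],
  [0,0,0,0,0,0],
  [0,0,0,0,0,0],
  [0,0,0,0,0,0],
  [0,0,0,0,0,0],
])

```text
t: 21.38
tool_pos: [0.5203, 0.1017, 0.3218]
orientation: [-2.341, -2.092, -0.005]
force: [0.9, 10.7, -1.0]
opening: 0.0176
gripper_force: 49.9
```

```bash
python3 -c "
from h import *
for i in range(3): stat(); c=save(['scene','side','wrist'][i],'s%d.png'%i)
print((hook()-HG)@HX,hook())
a=load('s0.png');b=load('s1.png')
A=a['image'][165:315,140:330,::-1];B=b['image'][50:200,170:360,::-1]
o=np.hstack([cv2.resize(x,(400,316),interpolation=cv2.INTER_CUBIC) for x in(A,B)]);cv2.imwrite('pics/j.png',o)"
```

```text
t 21.38 th 1.627 r 0.1446 hy -0.0 F rad -1.4 tan -10.3 hy 0.1 [ 0.9 10.7 -1. ] [ 1.74 -0.1   0.03]
t 21.43 th 1.627 r 0.1447 hy -0.0 F rad -1.2 tan -10.2 hy -1.1 [-0.3 10.7 -1.3] [ 1.69 -0.17  0.01]
t 21.48 th 1.627 r 0.1446 hy -0.0 F rad -0.8 tan -9.6 hy -0.8 [-0.1 10.  -1.7] [ 1.74 -0.13  0.05]
0.008167587711724942 [ 0.52234867 -0.05869145  0.15561585]
```

View pics/j.png

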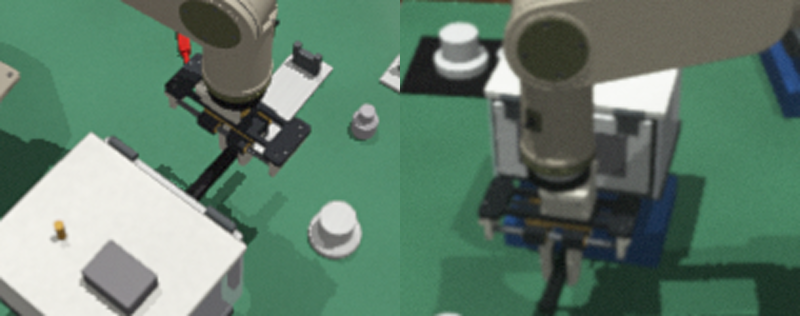

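The picture shows the hatch shut against the chamber front, with the pole running into it and the arm clear. It was pressed at about 10 N for over a second. Next I relieve the push, centre the peg and draw it out sideways.

arm_command([
  [0.01,0,0,0,0,0],
  [0.02,0,0,0,0,0],
  [0.03,0,0,0,0,0],
  [0.034,0,0,0,0,0],
  [0.034,0,0,0,0,0],
])

```text
t: 22.15
tool_pos: [0.5211, 0.1072, 0.3215]
orientation: [-2.343, -2.092, -0.002]
force: [0.7, 0.9, -2.3]
opening: 0.0176
gripper_force: 49.9
```

```bash
python3 -c "
from h import *
stat();print((hook()-HG)@HX)"
```

```text
t 22.15 th 1.592 r 0.1442 hy 0.0 F rad 0.4 tan -0.6 hy 1.1 [ 0.7  0.9 -2.3] [-0.02 -0.06 -0.02]
0.003050239993745526
```

Free of load; withdrawing along -HY.

arm_command([
  [0,-0.03,0,0,0,0],
  [0,-0.06,0,0,0,0],
  [0,-0.1,0,0,0,0],
  [0,-0.15,0,0,0,0],
  [0,-0.2,0,0,0,0],
])

```text
t: 22.78
tool_pos: [0.4805, 0.1119, 0.3216]
orientation: [-2.342, -2.092, -0.002]
force: [-0.2, 0.1, -1.9]
opening: 0.0175
gripper_force: 49.9
```

arm_command([
  [0,-0.02,0,0,0,0],
  [0,-0.04,0,0,0,0],
  [0.1,-0.04,0,0,0,0],
  [0.25,-0.04,0,0,0,0],
  [0.4,-0.04,0,0,0,0],
])

```text
t: 23.4
tool_pos: [0.4825, 0.1929, 0.3218]
orientation: [-2.343, -2.091, -0.002]
force: [-0.5, -0.8, -1.8]
opening: 0.0177
gripper_force: 49.9
```

```bash
python3 -c "
from h import *
stat();inc([.4897,.3092,.30],1.4817)"
```

```text
t 23.4 th 1.076 r 0.1636 hy -0.048 F rad -0.7 tan 1.1 hy 0.0 [-0.5 -0.8 -1.8] [ 0.06 -0.12 -0.04]
pos [0.4825 0.1929 0.3218] inc [0.5818, -0.0305, 0.1101] [0.0001, -0.0005, -0.0078]
```

arm_command([
  [0.15,-0.008,0,0,0,0],
  [0.3,-0.015,0,0,0,0],
  [0.45,-0.022,0.03,0,0,-0.004],
  [0.56,-0.03,0.08,0,-0.0005,-0.008],
  [0.582,-0.03,0.11,0,-0.0005,-0.008],
])

```text
t: 24.02
tool_pos: [0.4893, 0.3096, 0.2992]
orientation: [-2.315, -2.123, 0.001]
force: [0.7, 0.6, -2.0]
opening: 0.0175
gripper_force: 49.9
```

arm_command([
  [0,0,0,0,0,0],
  [0,0,0,0,0,0],
  [0,0,0,0,0,0],
  [0,0,0,0,0,0],
  [0,0,0,0,0,0],
])

```text
t: 24.65
tool_pos: [0.4896, 0.3083, 0.3001]
orientation: [2.317, 2.121, 0.0]
force: [-0.6, 0.6, -3.7]
opening: 0.0174
gripper_force: 49.9
```

```bash
python3 -c "
from ov import *
stat();inc([.4897,.3092,.2215],1.4817)
a=save('scene','a9.png');peg(a)
w=save('wrist','w9.png');g=w['image'].sum(2)
s=read_state();M=R.from_rotvec(s['orientation']).as_matrix()
for x,z in((.2352,-.009),(.055,-.009)):print(proj(w,s['tool_pos']+M@(HK+[x,-.02,z])))
for u in (250,256,260):print(u,[(v,int(g[v,u])) for v in range(60,140,2)])
"
```

```text
t 24.65 th 0.707 r 0.2546 hy -0.05 F rad 1.3 tan 1.2 hy -0.3 [-0.6  0.6 -3.7] [ 0.06 -0.09  0.07]
pos [0.4896 0.3083 0.3001] inc [0.0044, -0.0002, 0.3928] [0.0001, -0.0, 0.0003]
pred elbow [247.12126117 220.70315485] tip [257.38320281 227.25957202] front [258.00490026 208.39824137]
comp [246 210  18  26 202]
210 ................###....... 238
211 ...............####....... 238
212 ..............####........ 238
213 .............####......... 238
214 ............####.......... 238
215 ...........#####.......... 238
216 ..........#####........... 238
217 .........#####............ 238
218 ........#####............. 238
219 ........#####..#.......... 238
220 .........#######.......... 238
221 ..........######.......... 238
222 ...........######......... 238
223 ...........########....... 238
224 ..........##########...... 238
225 .........###########...... 238
226 .........############..... 238
227 .........#############.... 238
228 .........###############.. 238
229 ............############## 238
230 .............############# 238
231 ...............########### 238
232 ................
[... 870 characters left out ...]
, 704), (102, 703), (104, 714), (106, 143), (108, 192), (110, 210), (112, 233), (114, 229), (116, 233), (118, 232), (120, 232), (122, 230), (124, 235), (126, 229), (128, 229), (130, 223), (132, 228), (134, 230), (136, 222), (138, 222)]
260 [(60, 388), (62, 384), (64, 377), (66, 384), (68, 383), (70, 379), (72, 383), (74, 382), (76, 383), (78, 386), (80, 385), (82, 386), (84, 384), (86, 391), (88, 390), (90, 395), (92, 386), (94, 670), (96, 695), (98, 697), (100, 697), (102, 697), (104, 707), (106, 145), (108, 195), (110, 215), (112, 232), (114, 234), (116, 232), (118, 234), (120, 228), (122, 233), (124, 227), (126, 224), (128, 219), (130, 222), (132, 226), (134, 226), (136, 221), (138, 221)]
```

arm_command([
  [0.004,0,0.12,0,0,0],
  [0.004,0,0.24,0,0,0],
  [0.004,0,0.32,0,0,0],
  [0.004,0,0.36,0,0,0],
  [0.004,0,0.38,0,0,0],
])

```text
t: 25.38
tool_pos: [0.4897, 0.3094, 0.2238]
orientation: [2.317, 2.122, 0.0]
force: [-0.1, -0.3, -1.0]
opening: 0.0176
gripper_force: 49.9
```

arm_command([
  [0,0,0,0,0,0],
  [0,0,0,0,0,0],
  [0,0,0,0,0,0],
  [0,0,0,0,0,0],
  [0,0,0,0,0,0],
])

```text
t: 26.0
tool_pos: [0.4897, 0.3093, 0.224]
orientation: [2.317, 2.122, 0.0]
force: [0.2, 0.4, -1.4]
opening: 0.0177
gripper_force: 49.9
```

```bash
python3 -c "
from h import *
s=read_state();print(s['force'],s['wrist_torque']);inc([.4897,.3092,.2205],1.4817)"
```

```text
[ 0.20213121  0.39706231 -1.39322856] [ 0.09008232 -0.10780982 -0.03295   ]
pos [0.4897 0.3093 0.224 ] inc [-0.0006, 0.0003, 0.0174] [0.0001, -0.0, 0.0004]
```

arm_command([
  [0,0,0.008,0,0,0],
  [0,0,0.014,0,0,0],
  [0,0,0.017,0,0,0],
  [0,0,0.017,0,0,0],
  [0,0,0.017,0,0,0],
])

```text
t: 26.62
tool_pos: [0.4896, 0.3093, 0.2205]
orientation: [2.317, 2.122, -0.0]
force: [-0.9, 0.2, -0.2]
opening: 0.0182
gripper_force: 49.9
```

arm_command([
  [0,0,0,0,0,0],
  [0,0,0,0,0,0],
  [0,0,0,0,0,0],
  [0,0,0,0,0,0],
  [0,0,0,0,0,0],
], fingers=-0.2)

```text
t: 27.25
tool_pos: [0.4896, 0.3093, 0.2205]
orientation: [2.317, 2.122, 0.0]
force: [-0.1, -0.5, 0.3]
opening: 0.0553
gripper_force: 0.0
```

arm_command([
  [0,0,0,0,0,0],
  [0,0,0,0,0,0],
  [0,0,-0.1,0,0,0],
  [0,0,-0.25,0,0,0],
  [0,0,-0.4,0,0,0],
])

```text
t: 27.88
tool_pos: [0.4897, 0.3094, 0.3029]
orientation: [2.317, 2.121, 0.002]
force: [-0.1, 0.7, -0.5]
opening: 0.0562
gripper_force: 0.0
```

arm_command([
  [0,0,-0.2,0,0,0],
  [0,0,-0.4,0,0,0],
  [0,0,-0.6,0,0,0],
  [0,0,-0.8,0,0,0],
  [0,0,-0.8,0,0,0],
])

```text
t: 28.5
tool_pos: [0.4899, 0.3095, 0.467]
orientation: [2.315, 2.12, 0.014]
force: [0.4, 0.4, -0.3]
opening: 0.0559
gripper_force: 0.0
```

```bash
python3 -c "
from h import *
s=read_state();print(s['t'],s['tool_pos'],s['force'])
w=save('wrist','w10.png');a=save('scene','a10.png');b=save('side','b10.png')
g=w['image'].sum(2)
K=np.array([.4877,.2795,.064]);px=np.array([-.089,-.996,0])
for x in(-.105,.075):print('pred',proj(w,K+x*px))
print('elbow pred',proj(w,K+.13*px-[0,0,.005]))
u0=int(proj(w,K-.09*px)[0])
col=g[:,u0];print(u0,[(v,int(col[v])) for v in range(40,200) if abs(int(col[v])-int(col[v-1]))>60])
print([(u,int(g[130,u])) for u in range(225,290,2)])
b0=load('b.png')['image'].astype(int);d=np.abs(b['image'].astype(int)-b0).sum(2)[210:310,175:285];print('side diff',(d>120).sum(),np.argwhere(d>120)[:40].tolist())
d=np.abs(a['image'].astype(int)-load('a.png')['image']).sum(2);print('sleeve/plug diff',(d[255:290,280:320]>120).sum(),(d[210:235,300:325]>120).sum())
"
```

```text
28.5 [0.48993256 0.3095396  0.46697176] [ 0.36237758  0.40966122 -0.34857422]
pred [250.5773979   98.66675481]
pred [250.5906043  235.69431181]
elbow pred [250.59260142 268.86528854]
250 [(94, 407), (95, 638), (98, 112), (99, 179)]
[(225, 590), (227, 649), (229, 636), (231, 640), (233, 653), (235, 642), (237, 645), (239, 428), (241, 433), (243, 228), (245, 190), (247, 192), (249, 197), (251, 196), (253, 200), (255, 194), (257, 235), (259, 595), (261, 585), (263, 585), (265, 594), (267, 573), (269, 644), (271, 644), (273, 650), (275, 301), (277, 341), (279, 337), (281, 336), (283, 332), (285, 334), (287, 330), (289, 330)]
side diff 370 [[11, 108], [11, 109], [12, 109], [13, 103], [13, 104], [13, 108], [13, 109], [14, 103], [14, 104], [14, 105], [14, 107], [14, 108], [15, 98], [15, 99], [15, 100], [15, 101], [15, 105], [15, 107], [15, 109], [16, 96], [16, 97], [16, 98], [16, 99], [16, 100], [16, 101], [16, 102], [16, 103], [16, 104], [17, 94], [17, 95], [17, 96], [17, 97], [17, 98], [17, 99], [17, 100], [17, 108], [17, 109], [18, 94], [18, 95], [18, 96]]
sleeve/plug diff 0 0
```

```bash
python3 -c "
from h import *
print(np.abs(read_state()['dq']).max());print(close_job())"
```

```text
0.02094422645662321
the job is handed in; nothing more can be done
None
```

I handed the job in at about 28.7 s of the 64 s allowed. The hatch was shut and pressed on its seal at about 10 N for over a second, the peg drew out with almost no force, and the pole is back in its rest within about 1 mm of the start. The sleeve and plug did not move. I did not re-check the shut hatch by camera after unhooking, and no verdict was returned.

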